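Lock the switch-box cover beside the water dispenser

TASK

The cover of the cream switch box is still unlocked: take the red flat screwdriver from its blue stand, set its blade in the slot of the brass quarter-turn screw, push the screw in against its spring with gentle force and, keeping it pushed in, turn it clockwise as far as it goes. Then stand the screwdriver back in its stand, upright and fully down, and let go. Work the screw with the screwdriver only, never lean hard on the screw or the cover, and leave the crockery, tea can and soap bottle where they are.

Things in the scene. Friction and masses are not known exactly. Their poses are not given: they have to be found in the camera images.
- switchbox: Cream switch box fixed to the counter, 150 (its x) x 104 (its y) x 60 mm high; origin at the centre of its underside, z up. White rocker switch (to 71 mm high) at its x = +42 mm. On the face, green marks along the box's y show the locked slot direction, red marks along x the unlocked one. The screw in it is sprung: push 4 N to start, 2 N more per mm, hard bottom at 4 mm (12 N).
- screw_mouth (a point): Centre of the 30 mm round recess in the box's top face (60 mm above the counter, at the box's x = -30 mm), on the screw's vertical axis; axes as the box's. The brass screw head (25 mm across) lies inside, its top 2 to 12 mm below the face: this depth differs each time and is not measured, find it by touch. One straight slot crosses the head, 4 mm wide, 4.5 mm deep.
- screw (a joint): Turn of the screw, rad, growing clockwise seen from above: at 0 the slot lies along the box's x axis, at 1.57 along its y. Starts at 0 to 0.2. A bayonet inside blocks turning past about 0.25 unless the head is pushed in over 2.5 mm (9 N) all the way; it then turns with 0.06 N m of drag to a stop at 1.65. Above 1.48 it is locked and springs up when released.
- driver_mid (a point): Centre of the screwdriver's red square handle, 24 x 24 mm, 80 mm tall; z points up, away from the blade, x and y along its flats. Below it a 9 mm steel shank, then a flat blade with its tip 110 mm below this point, 12 mm wide along this x axis, 2.6 mm thick along y (1.5 mm over the last 3 mm). About 120 g. It starts upright in the stand, the handle's underside on the stand's top.
- stand_mouth (a point): Centre of the square hole (18 x 18 mm, 80 mm deep) in the top face of the blue stand, 85 mm above the counter, axes as the stand's. The stand is a 70 x 70 x 85 mm block fixed to the counter on a grey 94 mm square foot. With the screwdriver fully down, its handle centre is 40 mm above this point.
- glass0: Drinking glass on the steel drain tray, 64 mm across, 95 mm tall, origin under its foot; leave alone.
- glass1: Second glass, the same; leave alone.
- glass2: Third glass, the same; leave alone.
- teacup: Blue tea cup, 62 mm across, 50 mm tall, between box and stand; origin under its foot; leave alone.
- tea_can: Green tea can, 72 mm across, 100 mm tall; origin under it; leave alone.
- soap: White soap bottle with blue cap, 60 mm across, 150 mm tall; origin under it; leave alone.
- saucer: White saucer, 100 mm across, 18 mm tall; origin under it; leave alone.
- driver_tip (a point): Middle of the end of the screwdriver's blade, 110 mm below the handle's centre, axes as the handle's. Against the screw or box it must never bear with more than 30 N, pushing and side load together: 10 to 12 N of push is ample.
- driver: The screwdriver as a whole; origin at the centre of the handle's underside, 40 mm below the handle's centre.
Mind the look-alikes: they are no part of the job. Of the things that look like the switchbox, take the one that is farthest to the robot's right at the start.

How it is judged:
By the outcome, as a careful person would: the job done as asked, in the order asked, and still so for the second after the job is handed in, with the robot touching nothing.
It also fails if it takes over 69 s, if anything falls off the work surface, if the arm or the gripper's body presses on something with over 40 N, if the wrist force passes 120 N, or if a joint passes its speed limit or range.

ROBOT

A 6-joint arm with a two-finger parallel gripper is mounted at the origin on the work surface. World frame = base frame: x ahead of the robot, y to its left, z up, the work surface at z = 0. Lengths are in mm, angles in rad, forces in N, time in s.
With the tool pointing down it reaches from about 350 to 875 mm from the base axis. Payload 4.2 kg.
Tool frame: the origin (TCP) lies midway between the tips of the shut fingers; the grasp point (between the pads) lies 19 mm behind it (arm.tcp_to_grasp is the distance from the TCP to the grasp point, in mm); z points along the fingers, y is the line along which they close (so a half turn about z gives the same grasp; the last joint's range is limited). The gripper opens to 85 mm and grips with 20 to 120 N. Pads are 22 mm wide; open, the fingers measure 114 mm over their backs; the gripper's body (76 mm by 85 mm) begins 54 mm behind the grasp point. The pads swing forward as they close: fully open they stand 13 mm farther back than shut.
Start: joints at [-1.058, 0.385, 0.008, 0, -1.194, -0.259], TCP at [156.944, -604.953, 231.312] pointing down, gripper open.
Joint ranges: [-3.14, 3.14], [-1.21, 2.06], [-1.07, 1.41], [-3.16, 2.05], [-2.99, -0.16], [-3.1, 3.1]. Speed limits (rad/s): [2.79, 2.79, 3.14, 3.14, 3.14, 3.14].

INTERFACE

Orientations are given as a unit quaternion [x, y, z, w].
In Python, from bench import arm gives the robot as it stands.
- The arm moves only by the tool arm_command, never from a script. Its argument "rows" is a list of rows, each a list of 2 entries, a list of its own where there are three numbers: the shift along the tool's x, y, z as a fraction of full scale, then the turn, a rotation vector about the tool's x, y, z as a fraction of full scale. In form: [[[x, y, z], [wx, wy, wz]], ...]. A call has 1 to 5 rows; each row is the pose to reach, as a shift and turn from the pose commanded when the call began, along the tool's axes at that moment, turning the shorter way round; what a row does not reach only later rows make up. Full scale, the value 1, is 0.25 m for a shift and 180 degrees for a turn. A row lasts 1/10 s, in which the tool goes at most 50 mm and 8.59 degrees, less where a joint would pass 70% of its speed; a pose out of reach is approached as far as the arm can. A call with a number of a shift or a turn outside -1 to 1 is refused whole. A call with a gripper value outside its range is refused whole. "grip" is the opening, from 0 (shut) to 1 (fully open), set as the call begins (left out, the last holds). The fingers move at their own pace and stop on an object; the grip force is fixed at half the most. Time passes only in rows, so rows that repeat a pose let the fingers close. It gives the time, the measured TCP pose, the force, the opening and the grip force at its end, in the units of the state.
- arm.read_state(): the state, without advancing time (a new reading comes with each control period).
- arm.get_image(name): name is "scene" or "top" or "wrist"; returns (picture, depth): 384x512x3 uint8, blue, green, red; 384x512 float32, mm along the optical axis (not along the pixel's ray), 0 where there is no reading.
- arm.camera_info(name): a dict with "fx", "fy", "cx", "cy" (pixels), "extrinsics" (4x4, takes a point from camera to world coordinates). Camera axes: x right, y down, z forward; pixel columns grow to the right and rows downward; lengths in mm; the calibration is good to about 2 mm. A picture is of the moment at which its call begins: read the wrist's pose just before it. camera_info takes no time and is no camera call; for the wrist camera it gives the pose at the moment of the call.
- arm.job_done(): hands the job in; it is judged then, once.
Trained networks look in the newest picture that a camera, given by its name, has taken for a name from the list of things; names that differ only in an ending like _2 or _b are one class to them, and where a whole thing is asked for, a point or a joint stands for the part that bears it (a point fixed in the world has none). Each returns a list of dicts, best first, with "score" (0 to 1); they miss things now and then, are a little off and sometimes report something else, mostly with a low value. They report only what shows in the picture. A call takes as long as a camera call. They do not tell look-alikes from the thing itself.
- arm.spot_in(camera, query): "position" ([column, row] in pixels, amid what is visible of it).
The state is a dict: "clock": time; "joints": joint angles; "joint_vel": joint speeds; "joint_efforts": joint torques, N m; "position": TCP position; "ee_rot": TCP orientation; "contact_force": force on the tool from outside, world axes, zero at the start; "wrist_torque": the same for the moment, N m; "gripper_width": finger opening in mm; "grasp_force": force on a finger pad.
Only numpy, scipy, OpenCV 4.12 (cv2) and the standard library are available. Lean on these libraries where they do the work, as an engineer would, in place of code of your own. Each camera call takes 0.05 s, during which the arm holds its last target. There are 200 camera calls.

## Working session

There is one attempt and no reset: what is moved stays moved. The work goes in short steps, Python scripts to look and compute and a tool call to move; the robot and the scene stay as the last step left them, time stands still between calls to the robot, and variables do not carry over. Pictures are saved under pics/ and viewed, at most 10 in all, crops included, and the job is handed in when it is done.

Besides the shell and the picture viewer there is one more tool, called after "Call:" as name(argument=value, ...), one argument or row to a line, values as JSON. arm_command: Moves the arm, as the interface text tells. Shift numbers are shares of 0.25 m and turn numbers shares of 180 degrees, none past 1 either way. Its arguments: {"type":"object","properties":{"rows":{"type":"array","items":{"type":"array"}},"grip":{"type":"number"}},"required":["rows"]}

```bash
mkdir -p pics; ls; cat > h.py <<'E'
from bench import arm
import numpy as np, cv2
from scipy.spatial.transform import Rotation as R
def deproj(cam,u,v,d):
    c=arm.camera_info(cam); E=np.array(c["extrinsics"])
    p=np.array([(u-c["cx"])/c["fx"]*d,(v-c["cy"])/c["fy"]*d,d,1]); return (E@p)[:3]
def onplane(cam,u,v,z):
    c=arm.camera_info(cam); E=np.array(c["extrinsics"])
    r=E[:3,:3]@np.array([(u-c["cx"])/c["fx"],(v-c["cy"])/c["fy"],1]); o=E[:3,3]
    return o+r*(z-o[2])/r[2]
def cloud(cam,D):
    c=arm.camera_info(cam); E=np.array(c["extrinsics"])
    v,u=np.mgrid[:D.shape[0],:D.shape[1]]
    P=np.stack([(u-c["cx"])/c["fx"]*D,(v-c["cy"])/c["fy"]*D,D],-1)
    return P@E[:3,:3].T+E[:3,3]
E
python3 - <<'E'
from h import *
for n in ("top","scene"):
    I,D=arm.get_image(n); cv2.imwrite(f"pics/{n}0.png",I); np.save(f"{n}0.npy",D)
    for q in ("switchbox","driver","stand_mouth","screw"):
        try: print(n,q,[(round(x["score"],2),np.round(x["position"]).tolist()) for x in arm.spot_in(n,q)][:4])
        except Exception as e: print(n,q,e)
a=np.vstack([cv2.imread("pics/top0.png")])
b=cv2.imread("pics/scene0.png")
cv2.imwrite("pics/both.png",cv2.resize(np.hstack([a,b]),(800,300)))
s=arm.read_state(); print({k:np.round(v,3).tolist() for k,v in s.items()})
E
```

```text
pics
top switchbox [(0.93, [214.0, 134.0]), (0.74, [215.0, 275.0]), (0.71, [113.0, 218.0]), (0.6, [236.0, 189.0])]
top driver []
top stand_mouth [(0.56, [349.0, 179.0])]
top screw []
scene switchbox [(0.77, [437.0, 249.0]), (0.69, [283.0, 227.0]), (0.66, [335.0, 170.0]), (0.62, [286.0, 293.0])]
scene driver [(0.5, [157.0, 180.0])]
scene stand_mouth []
scene screw []
{'clock': 0.5, 'joints': [-1.058, 0.385, 0.008, -0.0, -1.194, -0.259], 'joint_vel': [0.002, -0.0, 0.001, -0.0, 0.0, -0.001], 'joint_efforts': [0.0, -39.169, 18.844, 4.187, -0.001, -0.0], 'position': [156.96, -604.914, 231.291], 'ee_rot': [-0.127, 0.992, 0.0, 0.0], 'contact_force': [-0.196, 0.387, -0.394], 'wrist_torque': [0.014, 0.005, -0.039], 'grasp_force': 0.0, 'gripper_width': 85.821}
```

View pics/top0.png

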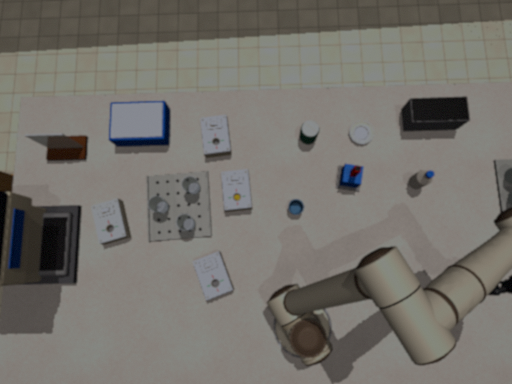

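View pics/scene0.png

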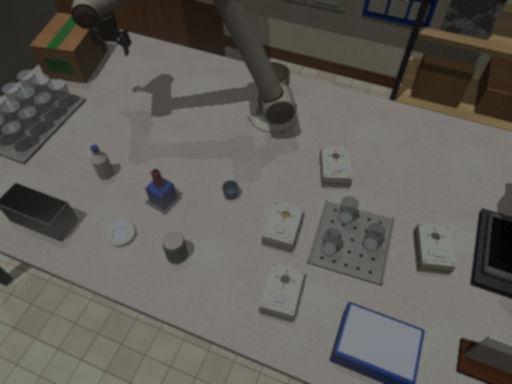

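The top image shows x upward and y to the left. There are four switch boxes, at (236,189), (214,134), (215,275) and (113,218). The rightmost is (236,189), which is also the only one with a brass screw. I'll enlarge it to confirm and measure it together with the stand.

```bash
python3 - <<'E'
from h import *
I=cv2.imread("pics/top0.png");D=np.load("top0.npy")
for u,v in [(236,189),(214,134),(215,275),(113,218)]: print((u,v),np.round(onplane("top",u,v,60)))
a=cv2.resize(I[160:220,206:270],None,fx=9,fy=9,interpolation=cv2.INTER_CUBIC)
b=cv2.resize(I[150:200,330:370],None,fx=5.6,fy=10.8,interpolation=cv2.INTER_CUBIC)
b=cv2.resize(I[155:195,335:367],(224,280),interpolation=cv2.INTER_CUBIC)
o=np.zeros((540,800,3),np.uint8); o[:540,:576]=a; o[:280,576:]=b; cv2.imwrite("pics/crop1.png",o)
P=cloud("top",D); 
def rect(m):
    q=P[m][:,:2].astype(np.float32); r=cv2.minAreaRect(q); return [np.round(x,1) for x in r],len(q),P[m].mean(0).round(1)
v,u=np.mgrid[:384,:512]
m=(abs(u-236)<25)&(abs(v-189)<30)&(abs(P[...,2]-60)<8); print("box",rect(m))
m=(abs(u-349)<18)&(abs(v-177)<18)&(abs(P[...,2]-85)<8); print("stand",rect(m))
m=(abs(u-352)<18)&(abs(v-172)<18)&(P[...,2]>145); print("handle",m.sum(), P[m].mean(0) if m.any() else 0)
print(onplane("top",237,197,55),onplane("top",355,170,165))
E
```

```text
(236, 189) [518. 236.  60.]
(214, 134) [741. 321.  60.]
(215, 275) [197. 318.  60.]
(113, 218) [419. 707.  60.]
box ([array([517.8, 236.2]), array([151.6, 104.2]), np.float64(4.9)], 972, array([516.8, 236. ,  59.7]))
stand ([array([ 560.2, -208.7]), array([71.1, 71.1]), np.float64(79.4)], 255, array([ 556.4, -204.5,   84. ]))
handle 58 [ 524.72427278 -173.56923709  303.68933035]
[487.68668224 233.36951565  55.        ] [ 554.830878   -198.87542136  165.        ]
```

View pics/crop1.png

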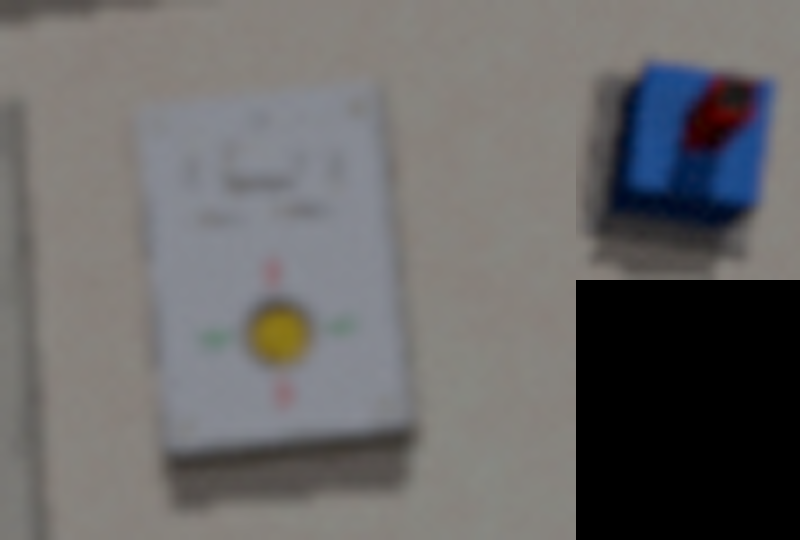

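Confirmed: the crop shows the brass screw, the red marks and the rocker toward +x. This is the target box, with yaw about 4.9° and the screw at about (488, 233.6). The stand is at about (560, -209) with yaw about -10.6°. Next I'll go above the stand.

```bash
cat >> h.py <<'E'
def go(p,yawy,s=None):
    """print shift/turn fractions to TCP p (mm), tool pointing down with tool y at yawy deg (nearest of half turns)"""
    s=s or arm.read_state(); q=R.from_quat(s["ee_rot"]); M=q.as_matrix()
    cur=np.degrees(np.arctan2(M[1,1],M[0,1])); d=(yawy-cur+90)%180-90; y=np.radians(cur+d)
    Y=np.array([np.cos(y),np.sin(y),0]); Z=np.array([0,0,-1.]); T=np.stack([np.cross(Y,Z),Y,Z],1)
    dp=M.T@(np.array(p)-s["position"]); w=R.from_matrix(M.T@T).as_rotvec(degrees=True)
    print("clk",round(s["clock"],2),"pos",np.round(s["position"],1),"yawy",round(cur,2),"j",np.round(s["joints"],2),"F",np.round(s["contact_force"],1),"w",round(s["gripper_width"],1))
    print(" shift",np.round(dp/250,4).tolist()," turn",np.round(w/180,4).tolist(), "mm",np.linalg.norm(dp).round(),"deg",np.linalg.norm(w).round(1))
E
python3 - <<'E'
from h import *
go([550,-215,290],79.4)
c=arm.camera_info("wrist"); E=np.array(c["extrinsics"]); s=arm.read_state(); M=R.from_quat(s["ee_rot"]).as_matrix()
print(c["fx"],c["cx"],c["cy"],(M.T@(E[:3,3]-s["position"])).round(1),(M.T@E[:3,:3]).round(3))
E
```

```text
clk 0.5 pos [ 157.  -604.9  231.3] yawy 104.54 j [-1.06  0.38  0.01 -0.   -1.19 -0.26] F [-0.2  0.4 -0.4] w 85.8
 shift [-1.9134, 1.115, -0.2347]  turn [0.0, 0.0, 0.1397] mm 557.0 deg 25.1
322.8735807929806 257.0455981024141 194.11302579705057 [  81.9    1.1 -142.3] [[ 0.001 -0.947 -0.32 ]
 [ 1.     0.001  0.001]
 [-0.001 -0.32   0.947]]
```

Call:
arm_command(
  rows=[
    [[-0.2,0.11,-0.12],[0,0,0.03]],
    [[-0.36,0.21,-0.23],[0,0,0.06]],
    [[-0.52,0.31,-0.23],[0,0,0.09]],
    [[-0.69,0.41,-0.23],[0,0,0.12]],
    [[-0.86,0.51,-0.23],[0,0,0.14]],
  ],
)

```text
clock: 1.0
position: [325.1, -435.3, 289.7]
ee_rot: [0.095, 0.996, -0.001, 0.001]
contact_force: [1.3, -1.1, -0.6]
gripper_width: 85.2
grasp_force: 0.0
```

```bash
python3 - <<'E'
from h import *
go([550,-215,290],79.4)
E
```

```text
clk 1.0 pos [ 325.1 -435.3  289.7] yawy 79.14 j [-0.63  0.21 -0.1   0.   -1.27 -1.13] F [ 1.3 -1.1 -0.6] w 85.2
 shift [-0.7175, 1.035, -0.0009]  turn [-0.0003, 0.0006, -0.0015] mm 315.0 deg 0.3
```

Call:
arm_command(
  rows=[
    [[-0.1,0.15,0],[0,0,0]],
    [[-0.22,0.31,0],[0,0,0]],
    [[-0.33,0.47,0],[0,0,0]],
    [[-0.44,0.63,0],[0,0,0]],
    [[-0.55,0.79,0],[0,0,0]],
  ],
)

```text
clock: 1.5
position: [496.7, -266.3, 289.1]
ee_rot: [0.093, 0.996, -0.0, 0.0]
contact_force: [-0.1, -0.7, 0.2]
gripper_width: 85.6
grasp_force: 0.0
```

Call:
arm_command(
  rows=[
    [[-0.08,0.12,0],[0,0,0]],
    [[-0.14,0.2,0],[0,0,0]],
    [[-0.14,0.2,0],[0,0,0]],
    [[-0.14,0.2,0],[0,0,0]],
  ],
)

```text
clock: 1.9
position: [539.3, -225.0, 288.5]
ee_rot: [0.092, 0.996, 0.0, -0.0]
contact_force: [-0.4, 0.1, -0.1]
gripper_width: 85.5
grasp_force: 0.0
```

```bash
python3 - <<'E'
from h import *
go([560,-209,290],79.4)
I,D=arm.get_image("wrist"); cv2.imwrite("pics/w1.png",I); np.save("w1.npy",D)
P=cloud("wrist",D); np.save("w1P.npy",P)
H=I.astype(int); red=(H[...,2]>1.8*H[...,1])&(H[...,2]>1.8*H[...,0])&(H[...,2]>40)
top=red&(abs(P[...,2]-165)<5)
print(red.sum(),top.sum(),P[red][:,2].max() if red.any() else 0)
if top.sum()>20: print("handle top",cv2.minAreaRect(P[top][:,:2].astype(np.float32)),np.median(P[top],0))
st=abs(P[...,2]-85)<4; blue=(H[...,0]>1.3*H[...,2])&st
print("stand",cv2.minAreaRect(P[blue][:,:2].astype(np.float32)),blue.sum())
E
```

```text
clk 1.9 pos [ 539.3 -225.   288.5] yawy 79.4 j [-0.12  0.28  0.   -0.   -1.29 -1.64] F [-0.4  0.1 -0.1] w 85.5
 shift [-0.0696, 0.078, -0.0062]  turn [-0.0, -0.0002, 0.0] mm 26.0 deg 0.0
294 266 431.0018731160707
handle top ((560.8057250976562, -207.822021484375), (22.325456619262695, 22.163372039794922), 80.40862274169922) [ 554.85031465 -208.24544797  164.253335  ]
stand ((621.1903076171875, -131.98521423339844), (285.6606750488281, 92.24764251708984), 52.050384521484375) 2926
```

View pics/w1.png

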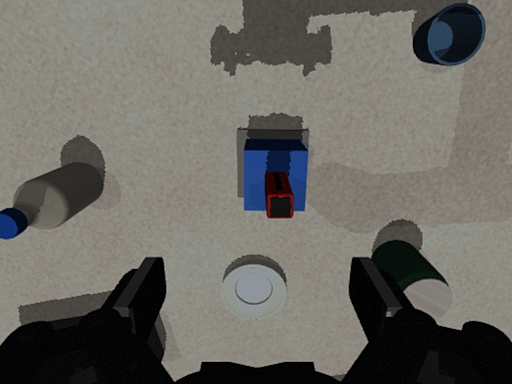

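The picture shows the red handle top at (280,206) in the blue stand, with clear space for the fingers. The handle top is at (560.8, -207.8) with yaw about 80°. I'll move over it and go down to TCP z≈109.

```bash
python3 - <<'E'
from h import *
go([560.6,-208,109],80.2)
E
```

```text
clk 1.95 pos [ 538.9 -225.5  288.7] yawy 79.34 j [-0.12  0.28  0.    0.   -1.29 -1.64] F [-0.2 -0.2  0.3] w 85.4
 shift [-0.0727, 0.0851, 0.7187]  turn [-0.0, -0.0001, -0.0048] mm 182.0 deg 0.9
```

Call:
arm_command(
  grip=1,
  rows=[
    [[-0.072,0.084,0.06],[0,0,-0.005]],
    [[-0.072,0.084,0.23],[0,0,-0.005]],
    [[-0.072,0.084,0.4],[0,0,-0.005]],
    [[-0.072,0.084,0.56],[0,0,-0.005]],
    [[-0.072,0.084,0.68],[0,0,-0.005]],
  ],
)

```text
clock: 2.45
position: [558.8, -209.0, 116.5]
ee_rot: [0.086, 0.996, 0.0, -0.001]
contact_force: [0.1, 0.7, -0.0]
gripper_width: 85.1
grasp_force: 0.0
```

Call:
arm_command(
  rows=[
    [[0,0,0.04],[0,0,0]],
    [[0,0,0.04],[0,0,0]],
    [[0,0,0.04],[0,0,0]],
  ],
)

```text
clock: 2.75
position: [561.8, -208.8, 110.6]
ee_rot: [0.085, 0.996, -0.0, 0.002]
contact_force: [0.1, -0.3, 1.1]
gripper_width: 85.5
grasp_force: 0.0
```

```bash
python3 - <<'E'
from h import *
go([560.6,-208,109],80.2)
E
```

```text
clk 2.75 pos [ 561.8 -208.8  110.6] yawy 80.23 j [-0.09  0.45 -0.22  0.   -0.9  -1.66] F [ 0.1 -0.3  1.1] w 85.5
 shift [0.0054, 0.0025, 0.0062]  turn [-0.0001, 0.001, 0.0002] mm 2.0 deg 0.2
```

Call:
arm_command(
  grip=0,
  rows=[
    [[0,0,0],[0,0,0]],
    [[0,0,0],[0,0,0]],
    [[0,0,0],[0,0,0]],
    [[0,0,0],[0,0,0]],
    [[0,0,0],[0,0,0]],
  ],
)

```text
clock: 3.25
position: [561.1, -208.2, 109.4]
ee_rot: [0.085, 0.996, -0.0, 0.0]
contact_force: [-0.8, -0.1, 2.9]
gripper_width: 23.5
grasp_force: 59.0
```

Call:
arm_command(
  rows=[
    [[0,0,0],[0,0,0]],
    [[0,0,0],[0,0,0]],
    [[0,0,0],[0,0,0]],
  ],
)

```text
clock: 3.55
position: [561.1, -208.1, 109.3]
ee_rot: [0.085, 0.996, -0.0, 0.0]
contact_force: [-0.9, 1.1, 5.6]
gripper_width: 23.2
grasp_force: 59.3
```

```bash
python3 - <<'E'
from h import *
go([560.6,-208,250],80.2)
s=arm.read_state();print(s["grasp_force"],s["wrist_torque"])
E
```

```text
clk 3.55 pos [ 561.1 -208.1  109.3] yawy 80.26 j [-0.08  0.45 -0.22  0.   -0.9  -1.66] F [-0.9  1.1  5.6] w 23.2
 shift [0.0016, 0.0001, -0.5628]  turn [-0.0001, 0.0003, 0.0003] mm 141.0 deg 0.1
59.32614862918854 [ 0.05350383  0.31594063 -0.04780836]
```

Call:
arm_command(
  rows=[
    [[0,0,-0.06],[0,0,0]],
    [[0,0,-0.18],[0,0,0]],
    [[0,0,-0.32],[0,0,0]],
    [[0,0,-0.46],[0,0,0]],
    [[0,0,-0.56],[0,0,0]],
  ],
)

```text
clock: 4.05
position: [561.0, -208.0, 250.1]
ee_rot: [0.085, 0.996, 0.0, 0.001]
contact_force: [-0.1, -0.7, -1.3]
gripper_width: 23.3
grasp_force: 59.1
```

```bash
python3 - <<'E'
from h import *
go([487.9,233.6,250],80.2)
I,D=arm.get_image("wrist"); cv2.imwrite("pics/w2.png",I); np.save("w2.npy",D)
cv2.imwrite("pics/w2c.png",cv2.resize(I[100:384,140:380],None,fx=2,fy=2))
E
```

```text
clk 4.05 pos [ 561.  -208.   250.1] yawy 80.24 j [-0.08  0.33 -0.03 -0.   -1.21 -1.66] F [-0.1 -0.7 -1.3] w 23.3
 shift [0.5875, 1.6911, 0.0005]  turn [0.0001, 0.0003, 0.0002] mm 448.0 deg 0.1
```

View pics/w2c.png

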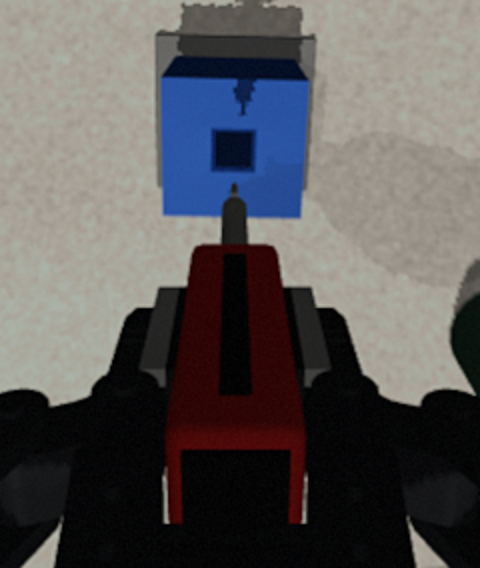

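The crop shows the driver lifted clear, upright, with its thin edge facing the camera at crop (234,187), so the blade's width lies along tool x. I'll flip the tool half a turn on the way so joint 6 keeps room for the clockwise turn.

Call:
arm_command(
  rows=[
    [[0.04,0.12,0],[0,0,-0.047]],
    [[0.1,0.29,0],[0,0,-0.094]],
    [[0.16,0.47,0],[0,0,-0.141]],
    [[0.22,0.65,0],[0,0,-0.188]],
    [[0.29,0.83,0],[0,0,-0.235]],
  ],
)

```text
clock: 4.6
position: [523.5, 10.4, 247.2]
ee_rot: [-0.283, 0.959, 0.0, -0.001]
contact_force: [1.9, 0.9, -0.2]
gripper_width: 23.7
grasp_force: 59.3
```

```bash
python3 - <<'E'
from h import *
go([487.9,233.6,250],80.2)
E
```

```text
clk 4.6 pos [523.5  10.4 247.2] yawy 122.84 j [ 0.33  0.2  -0.21 -0.   -1.16 -1.33] F [ 1.9  0.9 -0.2] w 23.7
 shift [-0.3645, 0.8272, -0.0108]  turn [0.0002, -0.0007, 0.2369] mm 226.0 deg 42.6
```

Call:
arm_command(
  rows=[
    [[-0.07,0.16,0],[0,0,-0.047]],
    [[-0.15,0.34,0],[0,0,-0.094]],
    [[-0.23,0.52,0],[0,0,-0.141]],
    [[-0.29,0.66,0],[0,0,-0.188]],
    [[-0.33,0.75,0],[0,0,-0.235]],
  ],
)

```text
clock: 5.1
position: [491.9, 213.7, 247.2]
ee_rot: [-0.611, 0.792, 0.001, -0.001]
contact_force: [0.6, 0.3, -0.7]
gripper_width: 23.3
grasp_force: 59.3
```

Call:
arm_command(
  rows=[
    [[0,0,0],[0,0,-0.047]],
    [[0,0,0],[0,0,-0.094]],
    [[0,0,0],[0,0,-0.141]],
    [[0,0,0],[0,0,-0.188]],
    [[0,0,0],[0,0,-0.235]],
  ],
)

```text
clock: 5.6
position: [492.5, 211.0, 247.0]
ee_rot: [0.855, -0.519, -0.001, 0.001]
contact_force: [0.5, 0.9, -1.5]
gripper_width: 23.2
grasp_force: 59.3
```

Call:
arm_command(
  rows=[
    [[0,0,0],[0,0,-0.047]],
    [[0,0,0],[0,0,-0.094]],
    [[0,0,0],[0,0,-0.141]],
    [[0,0,0],[0,0,-0.188]],
    [[0,0,0],[0,0,-0.235]],
  ],
)

```text
clock: 6.1
position: [492.5, 211.0, 247.1]
ee_rot: [0.984, -0.176, -0.001, 0.001]
contact_force: [0.2, -0.3, -0.9]
gripper_width: 23.8
grasp_force: 59.3
```

```bash
python3 - <<'E'
from h import *
go([487.9,233.6,250],90)
E
```

```text
clk 6.1 pos [492.5 211.  247.1] yawy -110.23 j [ 0.71  0.22 -0.18 -0.   -1.17  0.51] F [ 0.2 -0.3 -0.9] w 23.8
 shift [-0.0486, -0.0785, -0.0118]  turn [0.0004, 0.0007, -0.1124] mm 23.0 deg 20.2
```

Call:
arm_command(
  rows=[
    [[-0.049,-0.078,0],[0,0,-0.04]],
    [[-0.049,-0.078,0.06],[0,0,-0.08]],
    [[-0.049,-0.078,0.128],[0,0,-0.112]],
    [[-0.049,-0.078,0.128],[0,0,-0.112]],
    [[-0.049,-0.078,0.128],[0,0,-0.112]],
  ],
)

```text
clock: 6.6
position: [488.4, 233.5, 216.0]
ee_rot: [1.0, -0.005, -0.001, 0.001]
contact_force: [0.9, 1.0, -1.9]
gripper_width: 23.3
grasp_force: 59.3
```

```bash
python3 - <<'E'
from h import *
go([487.9,233.6,215],90)
I,D=arm.get_image("wrist"); cv2.imwrite("pics/w3.png",I); np.save("w3.npy",D)
cv2.imwrite("pics/w3c.png",cv2.resize(I[90:240,170:350],None,fx=4,fy=4,interpolation=cv2.INTER_CUBIC))
E
```

```text
clk 6.6 pos [488.4 233.5 216. ] yawy -90.52 j [ 0.75  0.26 -0.22  0.   -1.1   0.82] F [ 0.9  1.  -1.9] w 23.3
 shift [-0.002, -0.0004, 0.0039]  turn [0.0004, 0.0004, -0.0029] mm 1.0 deg 0.5
```

View pics/w3c.png

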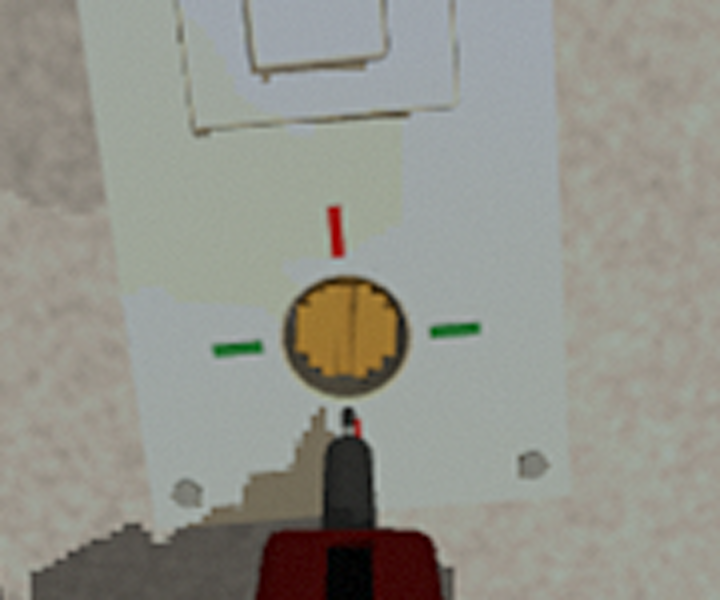

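The crop shows the slot at about (346,336), nearly vertical in the image, with the blade tip at (348,410). They are already lined up to within about 0.5 mm sideways. I'll go down closer.

Call:
arm_command(
  rows=[
    [[-0.002,0,0.06],[0,0,0]],
    [[-0.002,0,0.12],[0,0,0]],
    [[-0.002,0,0.18],[0,0,0]],
    [[-0.002,0,0.18],[0,0,0]],
    [[-0.002,0,0.18],[0,0,0]],
  ],
)

```text
clock: 7.15
position: [488.7, 234.0, 172.6]
ee_rot: [1.0, -0.004, 0.001, -0.0]
contact_force: [1.0, 0.5, -1.0]
gripper_width: 23.3
grasp_force: 59.4
```

```bash
python3 - <<'E'
from h import *
go([487.9,233.6,160],90)
I,D=arm.get_image("wrist"); cv2.imwrite("pics/w4.png",I); np.save("w4.npy",D)
cv2.imwrite("pics/w4c.png",cv2.resize(I[130:220,207:307],None,fx=6.6,fy=6.6,interpolation=cv2.INTER_CUBIC))
P=cloud("wrist",D); H=I.astype(int)
for n,m in (("red",(H[...,2]>1.8*H[...,1])&(H[...,2]>1.8*H[...,0])&(abs(P[...,2]-60)<4)),("green",(H[...,1]>1.4*H[...,2])&(H[...,1]>1.3*H[...,0])&(abs(P[...,2]-60)<4))):
    if m.sum()>5: q=P[m]; print(n,m.sum(),q.mean(0).round(1),cv2.fitLine(q[:,:2].astype(np.float32),cv2.DIST_L2,0,.01,.01).ravel().round(3))
E
```

```text
clk 7.15 pos [488.7 234.  172.6] yawy -90.43 j [ 0.75  0.29 -0.28  0.   -0.99  0.82] F [ 1.   0.5 -1. ] w 23.3
 shift [-0.0033, 0.0016, 0.0505]  turn [-0.0002, -0.0004, -0.0024] mm 13.0 deg 0.4
red 50 [513.6 238.5  60.6] [ 9.74000e-01 -2.28000e-01  5.13579e+02  2.38529e+02]
green 89 [490.3 234.9  60.6] [ 8.20000e-02 -9.97000e-01  4.90337e+02  2.34913e+02]
```

View pics/w4c.png

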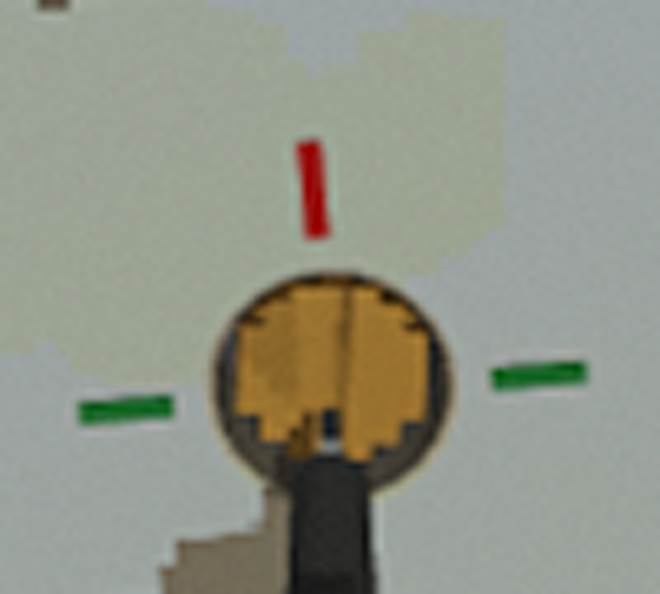

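The crop shows the blade tip at (331,425) over the slot, whose centre is at about x = 330, so it is aligned sideways. The slot leans about 2.5° clockwise of the blade. I'll correct the yaw and go down to the face.

Call:
arm_command(
  rows=[
    [[-0.002,0,0.03],[0,0,0.014]],
    [[-0.002,0,0.07],[0,0,0.014]],
    [[-0.002,0,0.07],[0,0,0.014]],
    [[-0.002,0,0.07],[0,0,0.014]],
  ],
)

```text
clock: 7.6
position: [487.8, 233.8, 154.4]
ee_rot: [1.0, -0.025, 0.0, 0.0]
contact_force: [0.7, -0.2, -1.5]
gripper_width: 23.3
grasp_force: 59.4
```

Call:
arm_command(
  rows=[
    [[0,0,0.004],[0,0,0]],
    [[0,0,0.008],[0,0,0]],
    [[0,0,0.008],[0,0,0]],
  ],
)

```text
clock: 7.9
position: [487.6, 233.7, 152.3]
ee_rot: [1.0, -0.025, 0.0, -0.0]
contact_force: [0.4, 1.0, -1.3]
gripper_width: 23.1
grasp_force: 59.4
```

```bash
python3 - <<'E'
from h import *
go([487.9,233.6,150],87)
I,D=arm.get_image("wrist"); cv2.imwrite("pics/w5.png",I)
cv2.imwrite("pics/w5c.png",cv2.resize(I[130:220,207:307],None,fx=6.6,fy=6.6,interpolation=cv2.INTER_CUBIC))
E
```

```text
clk 7.9 pos [487.6 233.7 152.3] yawy -92.92 j [ 0.75  0.32 -0.31 -0.   -0.94  0.77] F [ 0.4  1.  -1.3] w 23.1
 shift [0.0011, 0.0005, 0.0091]  turn [-0.0, -0.0, 0.0005] mm 2.0 deg 0.1
```

View pics/w5c.png

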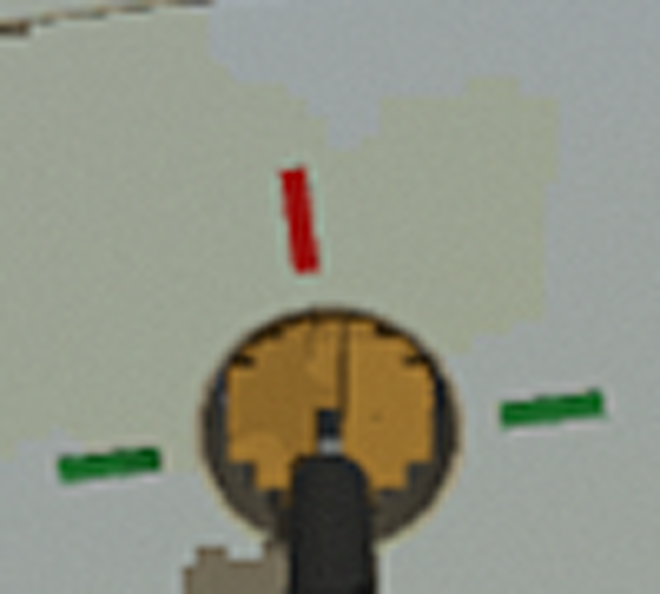

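The blade at (329,410) sits centred between the slot's edges (313 to 345), and the slot is now parallel to it. I'll go down gently by touch.

Call:
arm_command(
  rows=[
    [[0,0,0.004],[0,0,0]],
    [[0,0,0.008],[0,0,0]],
    [[0,0,0.012],[0,0,0]],
    [[0,0,0.012],[0,0,0]],
  ],
)

```text
clock: 8.35
position: [487.5, 233.7, 149.0]
ee_rot: [1.0, -0.025, -0.0, 0.0]
contact_force: [-0.0, -0.1, -2.0]
gripper_width: 23.4
grasp_force: 59.4
```

Call:
arm_command(
  rows=[
    [[0,0,0.004],[0,0,0]],
    [[0,0,0.008],[0,0,0]],
    [[0,0,0.008],[0,0,0]],
    [[0,0,0.008],[0,0,0]],
  ],
)

```text
clock: 8.75
position: [487.6, 233.8, 147.2]
ee_rot: [1.0, -0.025, -0.0, 0.0]
contact_force: [0.5, 0.6, -1.4]
gripper_width: 23.4
grasp_force: 59.4
```

Call:
arm_command(
  rows=[
    [[0,0,0.004],[0,0,0]],
    [[0,0,0.008],[0,0,0]],
    [[0,0,0.008],[0,0,0]],
  ],
)

```text
clock: 9.05
position: [487.5, 233.7, 145.0]
ee_rot: [1.0, -0.026, -0.0, 0.0]
contact_force: [-0.3, 0.0, -1.1]
gripper_width: 23.5
grasp_force: 59.4
```

Call:
arm_command(
  rows=[
    [[0,0,0.004],[0,0,0]],
    [[0,0,0.006],[0,0,0]],
    [[0,0,0.006],[0,0,0]],
  ],
)

```text
clock: 9.35
position: [487.5, 233.7, 143.6]
ee_rot: [1.0, -0.025, -0.0, 0.0]
contact_force: [0.6, 0.7, -1.3]
gripper_width: 23.5
grasp_force: 59.4
```

Tip is at about z = 49 with no contact. I'll keep going in 1.5 mm steps.

Call:
arm_command(
  rows=[
    [[0,0,0.004],[0,0,0]],
    [[0,0,0.006],[0,0,0]],
    [[0,0,0.006],[0,0,0]],
  ],
)

```text
clock: 9.65
position: [487.6, 233.7, 142.1]
ee_rot: [1.0, -0.025, -0.0, 0.0]
contact_force: [0.5, 0.1, -1.7]
gripper_width: 23.4
grasp_force: 59.4
```

Call:
arm_command(
  rows=[
    [[0,0,0.004],[0,0,0]],
    [[0,0,0.006],[0,0,0]],
    [[0,0,0.006],[0,0,0]],
  ],
)

```text
clock: 9.95
position: [487.8, 233.8, 141.3]
ee_rot: [1.0, -0.025, 0.0, -0.0]
contact_force: [-0.4, -0.5, 2.0]
gripper_width: 23.3
grasp_force: 59.8
```

Call:
arm_command(
  rows=[
    [[0,0,0.004],[0,0,0]],
    [[0,0,0.008],[0,0,0]],
    [[0,0,0.008],[0,0,0]],
  ],
)

```text
clock: 10.25
position: [487.9, 233.9, 139.4]
ee_rot: [1.0, -0.025, 0.0, -0.0]
contact_force: [-1.6, -0.7, 5.6]
gripper_width: 23.6
grasp_force: 60.3
```

Call:
arm_command(
  rows=[
    [[0,0,0.004],[0,0,0]],
    [[0,0,0.006],[0,0,0]],
    [[0,0,0.006],[0,0,0]],
    [[0,0,0.006],[0,0,0]],
  ],
)

```text
clock: 10.65
position: [488.0, 233.9, 138.4]
ee_rot: [1.0, -0.025, 0.001, -0.0]
contact_force: [-2.1, -1.3, 7.1]
gripper_width: 23.3
grasp_force: 60.6
```

Call:
arm_command(
  rows=[
    [[0,0,0.003],[0,0,0]],
    [[0,0,0.006],[0,0,0]],
    [[0,0,0.006],[0,0,0]],
    [[0,0,0.006],[0,0,0]],
  ],
)

```text
clock: 11.05
position: [488.1, 233.9, 137.3]
ee_rot: [1.0, -0.025, 0.001, -0.0]
contact_force: [-2.9, -0.6, 9.5]
gripper_width: 23.6
grasp_force: 60.9
```

```bash
python3 - <<'E'
from h import *
s=arm.read_state();go(s["position"],87)
print(s["wrist_torque"])
I,D=arm.get_image("wrist"); cv2.imwrite("pics/w6.png",I)
cv2.imwrite("pics/w6c.png",cv2.resize(I[130:220,207:307],None,fx=6.6,fy=6.6,interpolation=cv2.INTER_CUBIC))
E
```

```text
clk 11.05 pos [488.1 233.9 137.3] yawy -92.88 j [ 0.75  0.33 -0.33  0.   -0.91  0.77] F [-2.9 -0.6  9.5] w 23.6
 shift [0.0, 0.0, 0.0]  turn [-0.0001, -0.0005, 0.0007] mm 0.0 deg 0.2
[-0.29043744  1.0172322  -0.00940395]
```

View pics/w6c.png

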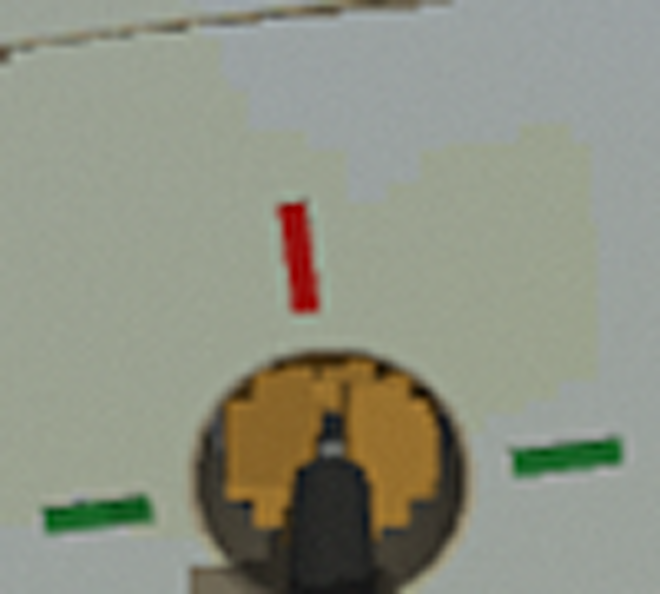

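The crop shows the blade seated in the slot at (331,430), with about 11 N of push. Now I'll turn clockwise.

Call:
arm_command(
  rows=[
    [[0,0,0],[0,0,0.02]],
    [[0,0,0],[0,0,0.04]],
    [[0,0,0],[0,0,0.06]],
    [[0,0,0],[0,0,0.08]],
    [[0,0,0],[0,0,0.1]],
  ],
)

```text
clock: 11.6
position: [488.2, 233.8, 137.4]
ee_rot: [0.983, -0.182, 0.001, -0.0]
contact_force: [-1.4, -0.6, 9.5]
gripper_width: 23.5
grasp_force: 60.8
```

```bash
python3 - <<'E'
from h import *
s=arm.read_state();go(s["position"],87)
print(s["wrist_torque"])
E
```

```text
clk 11.6 pos [488.2 233.8 137.4] yawy -111.01 j [ 0.75  0.33 -0.33  0.   -0.91  0.46] F [-1.4 -0.6  9.5] w 23.5
 shift [0.0, 0.0, 0.0]  turn [-0.0002, -0.0006, -0.1] mm 0.0 deg 18.0
[-0.47556877  0.88643365  0.02930831]
```

Call:
arm_command(
  rows=[
    [[0,0,0],[0,0,0.025]],
    [[0,0,0],[0,0,0.05]],
    [[0,0,0],[0,0,0.075]],
    [[0,0,0],[0,0,0.1]],
    [[0,0,0],[0,0,0.125]],
  ],
)

```text
clock: 12.1
position: [488.2, 234.2, 137.4]
ee_rot: [0.929, -0.371, 0.001, -0.001]
contact_force: [-2.2, -0.7, 9.2]
gripper_width: 23.4
grasp_force: 60.8
```

Call:
arm_command(
  rows=[
    [[0,0,0],[0,0,0.025]],
    [[0,0,0],[0,0,0.05]],
    [[0,0,0],[0,0,0.075]],
    [[0,0,0],[0,0,0.1]],
    [[0,0,0],[0,0,0.125]],
  ],
)

```text
clock: 12.6
position: [488.4, 234.6, 137.4]
ee_rot: [0.838, -0.545, 0.001, -0.001]
contact_force: [-2.7, 0.5, 9.5]
gripper_width: 23.4
grasp_force: 60.8
```

```bash
python3 - <<'E'
from h import *
s=arm.read_state();go(s["position"],87)
print(s["wrist_torque"])
E
```

```text
clk 12.6 pos [488.4 234.6 137.4] yawy -156.05 j [ 0.75  0.33 -0.33  0.   -0.9  -0.33] F [-2.7  0.5  9.5] w 23.4
 shift [0.0, 0.0, 0.0]  turn [-0.001, -0.0004, -0.3503] mm 0.0 deg 63.1
[0.25848416 1.05290092 0.09736086]
```

Torque of about 0.1 N·m agrees with the screw's drag. Carrying on to the stop.

Call:
arm_command(
  rows=[
    [[0,0,0],[0,0,0.025]],
    [[0,0,0],[0,0,0.05]],
    [[0,0,0],[0,0,0.075]],
    [[0,0,0],[0,0,0.1]],
    [[0,0,0],[0,0,0.125]],
  ],
)

```text
clock: 13.1
position: [488.6, 234.9, 137.6]
ee_rot: [0.716, -0.698, 0.0, -0.002]
contact_force: [-2.5, 1.7, 9.8]
gripper_width: 23.4
grasp_force: 60.8
```

```bash
python3 - <<'E'
from h import *
s=arm.read_state();go(s["position"],87)
print(s["wrist_torque"])
E
```

```text
clk 13.1 pos [488.6 234.9 137.6] yawy -178.54 j [ 0.75  0.33 -0.33  0.   -0.9  -0.72] F [-2.5  1.7  9.8] w 23.4
 shift [0.0, 0.0, 0.0]  turn [-0.0014, -0.0002, -0.4752] mm 0.0 deg 85.5
[0.44184385 0.96111531 0.11128295]
```

Call:
arm_command(
  rows=[
    [[0,0,0],[0,0,0.015]],
    [[0,0,0],[0,0,0.03]],
    [[0,0,0],[0,0,0.04]],
    [[0,0,0],[0,0,0.04]],
  ],
)

```text
clock: 13.5
position: [488.7, 235.0, 137.6]
ee_rot: [-0.672, 0.741, -0.0, 0.002]
contact_force: [-2.0, 0.8, 9.0]
gripper_width: 23.3
grasp_force: 60.8
```

```bash
python3 - <<'E'
from h import *
s=arm.read_state();go(s["position"],87)
print(s["wrist_torque"])
E
```

```text
clk 13.5 pos [488.7 235.  137.6] yawy 174.41 j [ 0.75  0.33 -0.33  0.   -0.9  -0.85] F [-2.   0.8  9. ] w 23.3
 shift [0.0, 0.0, 0.0]  turn [-0.0001, 0.0016, 0.4856] mm 0.0 deg 87.4
[0.36403382 0.86582161 0.07033337]
```

Call:
arm_command(
  rows=[
    [[0,0,0],[0,0,0.01]],
    [[0,0,0],[0,0,0.02]],
    [[0,0,0],[0,0,0.025]],
    [[0,0,0],[0,0,0.025]],
  ],
)

```text
clock: 13.9
position: [488.8, 235.1, 137.6]
ee_rot: [-0.642, 0.766, -0.0, 0.002]
contact_force: [-2.1, 1.8, 9.1]
gripper_width: 23.2
grasp_force: 60.8
```

```bash
python3 - <<'E'
from h import *
s=arm.read_state();go(s["position"],87)
print(s["wrist_torque"])
E
```

```text
clk 13.9 pos [488.8 235.1 137.6] yawy 169.93 j [ 0.75  0.33 -0.33  0.   -0.9  -0.92] F [-2.1  1.8  9.1] w 23.2
 shift [0.0, 0.0, 0.0]  turn [-0.0, 0.0016, 0.4607] mm 0.0 deg 82.9
[0.38203439 0.79061176 0.08869499]
```

Call:
arm_command(
  rows=[
    [[0,0,0],[0,0,0.01]],
    [[0,0,0],[0,0,0.02]],
    [[0,0,0],[0,0,0.03]],
    [[0,0,0],[0,0,0.03]],
  ],
)

```text
clock: 14.3
position: [488.9, 235.1, 137.7]
ee_rot: [-0.605, 0.796, 0.0, 0.002]
contact_force: [-1.1, 1.0, 8.2]
gripper_width: 23.4
grasp_force: 60.8
```

```bash
python3 - <<'E'
from h import *
s=arm.read_state();go(s["position"],87)
print(s["wrist_torque"])
I,D=arm.get_image("wrist"); cv2.imwrite("pics/w7.png",I)
cv2.imwrite("pics/w7c.png",cv2.resize(I[100:300,150:364],None,fx=3.5,fy=3,interpolation=cv2.INTER_CUBIC))
E
```

```text
clk 14.3 pos [488.9 235.1 137.7] yawy 164.51 j [ 0.75  0.33 -0.33  0.   -0.9  -1.02] F [-1.1  1.   8.2] w 23.4
 shift [0.0, 0.0, 0.0]  turn [0.0001, 0.0017, 0.4306] mm 0.0 deg 77.5
[0.40940433 0.78608586 0.08637323]
```

View pics/w7c.png

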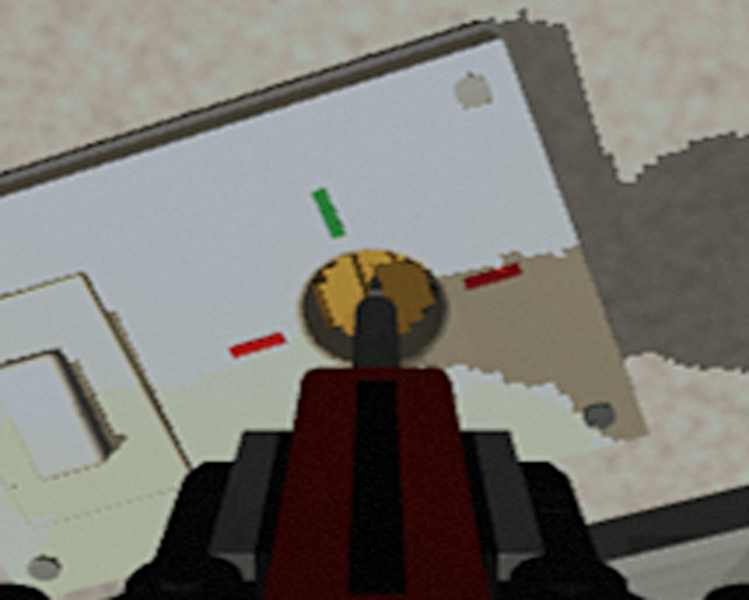

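The crop shows the slot near (365,270) roughly parallel to the green marks at (328,212). I'll measure the slot angle numerically.

```bash
cat >> h.py <<'E'
def slotang(I,z,c0,k=4):
    """rectify plane z around c0; return patch (rows: +x down to up, col: y)"""
    c=arm.camera_info("wrist"); E=np.array(c["extrinsics"])
    g=np.arange(-13,13,1/k); X,Y=np.meshgrid(g[::-1]+c0[0],-g+c0[1],indexing="ij")
    W=np.stack([X,Y,np.full_like(X,z)],-1)-E[:3,3]; C=W@E[:3,:3]
    u=C[...,0]/C[...,2]*c["fx"]+c["cx"]; v=C[...,1]/C[...,2]*c["fy"]+c["cy"]
    return cv2.remap(I,u.astype(np.float32),v.astype(np.float32),cv2.INTER_CUBIC)
def lineprof(G,angs=range(-30,130,3)):
    """for each yaw (deg from +x), strongest dark-line response"""
    n=G.shape[0]; out=[]
    B=G.astype(np.float32); H=cv2.GaussianBlur(B,(0,0),5)-cv2.GaussianBlur(B,(0,0),1)
    m=np.zeros_like(B); cv2.circle(m,(n//2,n//2),int(n*.38),1,-1)
    for a in angs:
        Mr=cv2.getRotationMatrix2D((n/2,n/2),-a,1) # bring yaw a to up
        r=cv2.warpAffine(H*m,Mr,(n,n)); p=r.sum(0); out.append((a,round(float(p.max())),int(p.argmax())-n//2))
    return out
E
python3 - <<'E'
from h import *
for f,c0 in (("w5",(489.5,233)),("w7",(490,233.5))):
    I=cv2.imread(f"pics/{f}.png")
    if f=="w7":
        G=cv2.cvtColor(slotang(I,50,c0),cv2.COLOR_BGR2GRAY)
        print(sorted(lineprof(G),key=lambda t:-t[1])[:8])
        s=cv2.resize(G,(34,34),interpolation=cv2.INTER_AREA)
        print("\n".join(" ".join(f"{v:3d}" for v in r) for r in s[3:-3,3:-3]))
E
```

```text
[(90, 1635, 4), (87, 1577, 5), (93, 1476, 3), (84, 1403, 6), (96, 1251, 2), (57, 1238, 1), (54, 1184, 1), (81, 1134, 7)]
 46  47  46  39  62  77  64  64  83  82  75  87  88  75  85  95  81  83 102  86  41  21  47  95 144 175 177 173
 46  46  44  40  83 116 112 110 124 122 115 123 126 115 122 132 122 123 141 114  50  24  33  48  99 159 176 174
 44  53  67  68  99 133 139 135 137 139 136 136 139 137 135 137 137 136 140 117  60  37  57  56  72 137 175 176
 68  94 111 112 117 131 135 133 132 133 133 133 133 133 133 133 134 132 134 130 110  97 113 123  87 108 161 177
 92 122 131 130 127 128 128 128 133 134 132 132 134 134 132 133 134 132 134 139 138 135 139 144  86  62 133 172
 63  85  98 114 123 125 125 127 132 134 132 132 133 133 133 133 133 132 132 133 133 134 138 135  79  33 108 160
 28  35  46  73  93 106 114 121 131 133 132 133 133 133 133 134 134 133 133 133 133 133 135 136 100  51  85 147
 23  22  21  26  37  53  69  87 112 125 133 136 135 133 133 133 133 134 133 133 133 133 134 136 125  94 100 144
 30  28  29  26  21  20  24  30  54  86 120 137 136 133 132 133 133 132 132 132 134
[... 1456 characters left out ...]
  90 130 136 110 109 149 173
 70  77  75  76  75  75  76  78  77  76  77  76  76  76  76  76  76  77  77  77  75  79  94  88  71 101 157 176
 70  78  78  77  76  77  78  77  77  76  76  76  77  75  76  77  76  77  77  78  76  72  73  62  92 140 170 176
 72  82  81  78  76  78  79  76  77  78  77  75  76  76  76  77  77  77  76  75  70  83 114 114 141 171 176 174
 63  73  70  70  75  77  78  78  76  77  77  77  78  78  77  78  76  77  77  74  65  82 131 154 165 175 175 173
 51  54  44  47  67  76  77  76  75  76  77  77  76  76  75  77  76  78  78  73  47  59 119 164 173 175 174 173
 46  45  34  35  64  79  78  75  76  77  77  77  76  76  75  78  78  77  75  63  47  94 146 172 176 174 174 173
```

The visible slot edge lies at yaw -90°, which is 94.7° clockwise of the box's x axis, or 1.65 rad: the screw is at its stop. I'll ease off the wind-up within the slot's play, then lift straight out.

Call:
arm_command(
  rows=[
    [[0,0,0],[0,0,-0.03]],
    [[0,0,0],[0,0,-0.05]],
    [[0,0,-0.02],[0,0,-0.05]],
    [[0,0,-0.05],[0,0,-0.05]],
    [[0,0,-0.08],[0,0,-0.05]],
  ],
)

```text
clock: 14.85
position: [487.0, 233.3, 155.3]
ee_rot: [-0.666, 0.746, 0.0, -0.001]
contact_force: [-0.3, 0.1, -1.4]
gripper_width: 23.3
grasp_force: 59.5
```

Call:
arm_command(
  rows=[
    [[0,0,-0.1],[0,0,0]],
    [[0,0,-0.24],[0,0,0]],
    [[0,0,-0.36],[0,0,0]],
    [[0,0,-0.36],[0,0,0]],
    [[0,0,-0.36],[0,0,0]],
  ],
)

```text
clock: 15.35
position: [487.1, 233.6, 245.7]
ee_rot: [-0.666, 0.746, 0.0, 0.0]
contact_force: [-0.2, -0.5, -1.4]
gripper_width: 23.3
grasp_force: 59.7
```

```bash
python3 - <<'E'
from h import *
s=arm.read_state();go([561.1,-208.1,250],80.26)
I,D=arm.get_image("wrist"); cv2.imwrite("pics/w8.png",I)
for z in (50,):
    G=cv2.cvtColor(slotang(I,z,(490,233.5)),cv2.COLOR_BGR2GRAY)
    print(sorted(lineprof(G,range(-30,130,2)),key=lambda t:-t[1])[:6])
    s=cv2.resize(G,(30,30),interpolation=cv2.INTER_AREA)
    print("\n".join(" ".join(f"{v:3d}" for v in r) for r in s[3:-3,2:-2]))
# blade tip: column profile near expected tip pixel
Gy=cv2.cvtColor(I,cv2.COLOR_BGR2GRAY)
print("tip rows\n","\n".join(f"{r}: "+" ".join(f"{v:3d}" for v in Gy[r,243:272]) for r in range(184,216,3)))
E
```

```text
clk 15.35 pos [487.1 233.6 245.7] yawy 173.45 j [ 0.75  0.23 -0.18 -0.   -1.16 -0.86] F [-0.2 -0.5 -1.4] w 23.3
 shift [1.7217, -0.4956, -0.0189]  turn [0.0, 0.0003, -0.4823] mm 448.0 deg 86.8
[(92, 2038, -1), (90, 2031, -1), (94, 1880, -1), (88, 1865, -1), (96, 1623, -1), (86, 1578, -1)]
 39  41  41  45  74 104 111 110 114 119 120 118 119 119 118 120 124 119  83  39  31  64 119 161 177 176
 46  46  43  47  89 129 139 136 136 138 137 138 141 141 139 140 141 136  98  47  22  34  70 125 165 177
 58  62  64  72 105 133 140 139 137 136 135 135 137 138 137 138 139 135 106  74  63  60  46  77 136 169
 76  98 107 114 125 134 135 134 133 132 133 133 133 134 134 134 134 132 121 113 117 110  68  45  90 150
 90 124 137 136 136 135 134 133 134 133 133 134 133 134 135 135 134 134 137 137 143 136  88  35  56 123
 89 127 140 137 136 134 133 132 133 133 133 134 134 134 135 135 132 132 136 136 144 135  94  48  50 101
 98 124 135 134 135 133 132 133 134 133 132 133 134 133 133 134 135 134 134 135 138 130 105  79  71  88
120 131 137 135 134 135 133 132 134 135 134 133 134 135 134 135 135 134 134 136 13
[... 2326 characters left out ...]
173 172 172 179 173 129  52  20  23  18  14  33 110 168 181 175 170 170 171 171 170 172 170 172
202: 169 168 171 170 167 170 173 176 118  10  32  40  36  33  35  32  31  29  16  54 137 179 173 170 171 173 172 170 170
205: 171 170 169 170 169 170 177 148  63  13  28  27  32  33  32  30  31  30  21  32 131 180 173 171 170 170 172 171 170
208: 169 171 170 168 171 170 178 149  65  18  25  30  33  30  34  27  30  32  26  11 121 182 171 170 168 168 169 171 172
211: 171 170 169 170 169 169 181 142  33  20  31  29  29  31  32  30  32  30  26   9 111 175 174 171 171 169 171 171 169
214: 170 170 171 169 168 171 180 140  22  24  26  26  29  30  30  27  26  28  25  15  85 147 156 140 141 137 151 159 157
```

The slot reads 92.7 to 94.7° (at least 1.6 rad), so it is locked, and the blade is clear. Back to the stand.

Call:
arm_command(
  rows=[
    [[0.1,-0.03,-0.02],[0,0,0.047]],
    [[0.28,-0.08,-0.02],[0,0,0.094]],
    [[0.46,-0.13,-0.02],[0,0,0.141]],
    [[0.65,-0.19,-0.02],[0,0,0.188]],
    [[0.83,-0.24,-0.02],[0,0,0.235]],
  ],
)

```text
clock: 15.9
position: [522.7, 18.7, 248.8]
ee_rot: [-0.349, 0.937, 0.0, -0.002]
contact_force: [1.2, 0.2, -1.5]
gripper_width: 23.3
grasp_force: 59.4
```

```bash
python3 - <<'E'
from h import *
go([561.1,-208.1,250],80.26)
E
```

```text
clk 15.9 pos [522.7  18.7 248.8] yawy 130.84 j [ 0.35  0.2  -0.21 -0.   -1.17 -1.2 ] F [ 1.2  0.2 -1.5] w 23.3
 shift [0.4772, -0.7869, -0.0046]  turn [0.0001, -0.0013, 0.281] mm 230.0 deg 50.6
```

Call:
arm_command(
  rows=[
    [[0.1,-0.16,0],[0,0,0.047]],
    [[0.2,-0.32,0],[0,0,0.094]],
    [[0.3,-0.49,0],[0,0,0.141]],
    [[0.39,-0.64,0],[0,0,0.188]],
    [[0.45,-0.74,0],[0,0,0.235]],
  ],
)

```text
clock: 16.4
position: [559.8, -195.2, 248.1]
ee_rot: [0.014, 1.0, 0.0, -0.002]
contact_force: [0.2, 0.8, -1.5]
gripper_width: 23.3
grasp_force: 59.4
```

Call:
arm_command(
  rows=[
    [[0,0,0],[0,0,0.046]],
    [[0,0,0],[0,0,0.046]],
    [[0,0,0],[0,0,0.046]],
  ],
)

```text
clock: 16.7
position: [560.1, -192.3, 249.2]
ee_rot: [0.08, 0.997, 0.0, -0.002]
contact_force: [1.0, 0.2, -0.6]
gripper_width: 23.8
grasp_force: 59.4
```

```bash
python3 - <<'E'
from h import *
go([561.1,-208.1,250],80.26)
E
```

```text
clk 16.7 pos [ 560.1 -192.3  249.2] yawy 80.77 j [-0.06  0.32 -0.05 -0.   -1.21 -1.67] F [ 1.   0.2 -0.6] w 23.8
 shift [-0.0141, -0.0618, -0.0034]  turn [0.0, -0.001, 0.0028] mm 16.0 deg 0.5
```

Call:
arm_command(
  rows=[
    [[-0.014,-0.062,-0.003],[0,0.0,0.003]],
    [[-0.014,-0.062,-0.003],[0,0,0.003]],
    [[-0.014,-0.062,-0.003],[0,0,0.003]],
  ],
)

```text
clock: 17.0
position: [561.6, -208.3, 251.4]
ee_rot: [0.086, 0.996, 0.0, -0.0]
contact_force: [0.7, 0.2, -0.3]
gripper_width: 23.4
grasp_force: 59.5
```

```bash
python3 - <<'E'
from h import *
go([561.1,-208.1,112],80.26)
I,D=arm.get_image("wrist"); cv2.imwrite("pics/w9.png",I)
A=cv2.cvtColor(cv2.imread("pics/w2.png"),cv2.COLOR_BGR2GRAY);B=cv2.cvtColor(I,cv2.COLOR_BGR2GRAY)
for n,(r0,r1,c0,c1) in {"stand hole":(150,192,225,300),"shank/tip":(190,222,240,275),"handle":(222,330,222,295)}.items():
    T=A[r0:r1,c0:c1]; S=B[r0-12:r1+12,c0-12:c1+12]; r=cv2.matchTemplate(S,T,cv2.TM_CCOEFF_NORMED); _,m,_,l=cv2.minMaxLoc(r); print(n,round(m,3),l[0]-12,l[1]-12)
E
```

```text
clk 17.0 pos [ 561.6 -208.3  251.4] yawy 80.12 j [-0.09  0.33 -0.03 -0.   -1.22 -1.66] F [ 0.7  0.2 -0.3] w 23.4
 shift [0.0021, 0.0003, 0.5574]  turn [0.0, -0.0001, -0.0008] mm 139.0 deg 0.1
stand hole 0.991 0 -1
shank/tip 0.989 0 -1
handle 0.997 0 0
```

The picture matches the lift-out view within 1 px, so the driver hasn't shifted in the grip. Lowering.

Call:
arm_command(
  rows=[
    [[0.001,0,0.1],[0,0,0]],
    [[0.001,0,0.2],[0,0,0]],
    [[0.001,0,0.3],[0,0,0]],
    [[0.001,0,0.41],[0,0,0]],
    [[0.001,0,0.51],[0,0,0]],
  ],
)

```text
clock: 17.55
position: [561.3, -207.8, 123.0]
ee_rot: [0.086, 0.996, 0.0, -0.0]
contact_force: [0.4, 0.5, -1.4]
gripper_width: 23.2
grasp_force: 59.5
```

Call:
arm_command(
  rows=[
    [[0,0,0.02],[0,0,0]],
    [[0,0,0.036],[0,0,0]],
    [[0,0,0.036],[0,0,0]],
    [[0,0,0.036],[0,0,0]],
  ],
)

```text
clock: 17.95
position: [562.4, -208.5, 116.5]
ee_rot: [0.086, 0.996, -0.0, 0.001]
contact_force: [0.7, -0.0, -0.9]
gripper_width: 23.1
grasp_force: 59.5
```

```bash
python3 - <<'E'
from h import *
go([561.1,-208.1,109.3],80.26)
E
```

```text
clk 17.95 pos [ 562.4 -208.5  116.5] yawy 80.09 j [-0.09  0.44 -0.21  0.   -0.91 -1.66] F [ 0.7 -0.  -0.9] w 23.1
 shift [0.0056, 0.0005, 0.0287]  turn [-0.0, 0.0009, -0.001] mm 7.0 deg 0.2
```

Call:
arm_command(
  rows=[
    [[0.003,0,0.008],[0,0,0]],
    [[0.003,0,0.016],[0,0,0]],
    [[0.003,0,0.016],[0,0,0]],
    [[0.003,0,0.016],[0,0,0]],
  ],
)

```text
clock: 18.35
position: [560.7, -208.3, 111.0]
ee_rot: [0.087, 0.996, -0.0, 0.0]
contact_force: [0.2, 0.3, -1.7]
gripper_width: 23.0
grasp_force: 59.5
```

Call:
arm_command(
  rows=[
    [[0,0,0.004],[0,0,0]],
    [[0,0,0.006],[0,0,0]],
    [[0,0,0.006],[0,0,0]],
    [[0,0,0.006],[0,0,0]],
  ],
)

```text
clock: 18.75
position: [560.7, -208.2, 109.4]
ee_rot: [0.087, 0.996, 0.0, -0.0]
contact_force: [0.3, 0.0, -1.4]
gripper_width: 23.4
grasp_force: 59.7
```

Call:
arm_command(
  rows=[
    [[0,0,0.003],[0,0,0]],
    [[0,0,0.005],[0,0,0]],
    [[0,0,0.005],[0,0,0]],
  ],
)

```text
clock: 19.05
position: [560.8, -208.3, 109.3]
ee_rot: [0.086, 0.996, -0.0, 0.0]
contact_force: [-2.2, 0.6, 4.5]
gripper_width: 23.4
grasp_force: 60.5
```

Call:
arm_command(
  rows=[
    [[0,0,0.003],[0,0,0]],
    [[0,0,0.004],[0,0,0]],
    [[0,0,0.004],[0,0,0]],
  ],
)

```text
clock: 19.35
position: [560.8, -208.3, 109.3]
ee_rot: [0.086, 0.996, -0.0, 0.0]
contact_force: [-3.0, 2.3, 8.8]
gripper_width: 23.4
grasp_force: 61.1
```

Seated at z = 109.3, the same height as at pickup. I'll ease the push and release.

Call:
arm_command(
  rows=[
    [[0,0,-0.006],[0,0,0]],
    [[0,0,-0.006],[0,0,0]],
  ],
)

```text
clock: 19.55
position: [561.0, -208.2, 109.3]
ee_rot: [0.087, 0.996, -0.0, 0.0]
contact_force: [-1.9, 1.2, 4.2]
gripper_width: 23.4
grasp_force: 60.3
```

Call:
arm_command(
  grip=1,
  rows=[
    [[0,0,0],[0,0,0]],
    [[0,0,0],[0,0,0]],
    [[0,0,0],[0,0,0]],
    [[0,0,0],[0,0,0]],
    [[0,0,0],[0,0,0]],
  ],
)

```text
clock: 20.05
position: [560.7, -208.3, 108.5]
ee_rot: [0.087, 0.996, -0.0, -0.0]
contact_force: [-1.5, -0.2, -0.8]
gripper_width: 85.3
grasp_force: 0.0
```

Call:
arm_command(
  rows=[
    [[0,0,0],[0,0,0]],
    [[0,0,-0.1],[0,0,0]],
    [[0,0,-0.28],[0,0,0]],
    [[0,0,-0.46],[0,0,0]],
    [[0,0,-0.6],[0,0,0]],
  ],
)

```text
clock: 20.55
position: [561.2, -208.5, 261.9]
ee_rot: [0.087, 0.996, -0.0, 0.002]
contact_force: [0.7, 0.3, 0.6]
gripper_width: 85.0
grasp_force: 0.0
```

```bash
python3 - <<'E'
from h import *
go([561.1,-208.1,250],80.26)
I,D=arm.get_image("wrist"); cv2.imwrite("pics/w10.png",I)
P=cloud("wrist",D); H=I.astype(int); red=(H[...,2]>1.8*H[...,1])&(H[...,2]>1.8*H[...,0])&(H[...,2]>40)
top=red&(abs(P[...,2]-165)<6); print(top.sum(),cv2.minAreaRect(P[top][:,:2].astype(np.float32)),np.percentile(P[top][:,2],[50,90]))
v=np.argwhere(top); print(v.min(0),v.max(0))
E
```

```text
clk 20.55 pos [ 561.2 -208.5  261.9] yawy 80.08 j [-0.09  0.32 -0.01  0.   -1.24 -1.66] F [0.7 0.3 0.6] w 85.0
 shift [0.0008, 0.0014, 0.0475]  turn [-0.0001, 0.001, -0.001] mm 12.0 deg 0.3
226 ((565.9678955078125, -208.24501037597656), (23.201820373535156, 23.22501564025879), 79.7480239868164) [170.1960396  170.84226359]
[178 243] [209 272]
```

The 6 mm height difference may come from the arm still moving when the picture was taken. I'll let it settle and measure again.

Call:
arm_command(
  rows=[
    [[0,0,0],[0,0,0]],
    [[0,0,0],[0,0,0]],
    [[0,0,0],[0,0,0]],
  ],
)

```text
clock: 20.9
position: [559.9, -208.0, 256.9]
ee_rot: [0.087, 0.996, 0.0, -0.002]
contact_force: [-0.2, -0.2, -0.0]
gripper_width: 85.3
grasp_force: 0.0
```

```bash
python3 - <<'E'
from h import *
I,D=arm.get_image("wrist"); go([561.1,-208.1,250],80.26)
P=cloud("wrist",D); H=I.astype(int); red=(H[...,2]>1.8*H[...,1])&(H[...,2]>1.8*H[...,0])&(H[...,2]>40)
top=red&(abs(P[...,2]-165)<7); print(top.sum(),cv2.minAreaRect(P[top][:,:2].astype(np.float32)),np.percentile(P[top][:,2],[10,50,90]))
blue=(H[...,0]>1.5*H[...,2])&(abs(P[...,2]-85)<8); print("stand top z",np.median(P[blue][:,2]),cv2.minAreaRect(P[blue][:,:2].astype(np.float32)))
r=red&~top; print("red side z range",P[r][:,2].min(),P[r][:,2].max())
E
```

```text
clk 20.95 pos [ 560.  -208.1  257. ] yawy 80.06 j [-0.09  0.32 -0.02 -0.   -1.23 -1.66] F [-0.4 -0.1 -0.1] w 85.6
 shift [-0.0043, 0.0006, 0.0278]  turn [0.0, -0.0011, -0.0011] mm 7.0 deg 0.3
338 ((561.6834106445312, -207.02227783203125), (23.154571533203125, 22.727855682373047), 79.45574188232422) [162.29251514 164.03810639 165.73062414]
stand top z 84.77608441208844 ((621.59228515625, -125.84988403320312), (293.20159912109375, 91.28250122070312), 53.94687271118164)
red side z range 84.09363679540377 399.5190508567668
```

The handle top is at z = 164.0 (164.25 before pickup) over a stand top at 84.8, so the driver is fully down and upright, and the gripper is clear. Handing in.

```bash
python3 -c "
from bench import arm
print(arm.job_done())"
```

```text
the job is handed in; nothing more can be done
None
```

The cover screw is locked, measured at about 1.62–1.65 rad (the stop is 1.65), and the screwdriver is back in its stand, upright and fully down, with the gripper clear; handed in at about 21 s of the 69 s allowed.

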